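# Third hand for a keel blank

## Task

Lift the oak keel blank (the bar with the upright post at one end) from the bench and lay it in the notches of the two raised rests of the holding jig, plain bow end towards the sprung stop. Then push it endways against the stop until the stop's pointer stands between the two raised marks, never driving the stop fully in, and finish while still holding that steady push, so that the restorer can drill and pin it; leave the other things on the bench where they are.

Things in the scene. Friction and masses are not known exactly. Their poses are not given: they have to be found in the camera images.
- keel: Loose varnished oak keel blank, about 60 g: bar 180 mm long (x), 14 wide (y), 22 high, with an upright stern post at its -x end (20 long, top 44 above the underside). Origin: middle of the underside. The +x end is the plain bow end. Starts flat on the bench, bow roughly away from the robot, beside two other oak pieces in any order.
- keel_bow (a point): Centre of the plain flat bow end face of the keel: 90 mm from the keel's origin along its +x, 11 mm above its underside.
- jig: Fixed holding jig on a plywood base 90 mm wide, 12 thick, x = -100 to +180. Origin on the bench surface midway between its two rests; x along the jig towards the sprung stop (roughly away from the robot), z up. 96 mm are free for fingers between the rests. Behind the stop, at x = 130 to 172, a steel housing up to 85 high.
- rest_near (a point): Centre of the notch floor of the near aluminium rest, at jig x = -55, y = 0, 60 mm above the bench. Each rest is 14 mm thick along x and 38 wide; its flat notch is 22 wide between cheeks that rise 10 above the floor.
- rest_far (a point): Centre of the notch floor of the far rest, at jig x = +55, y = 0, 60 mm above the bench; same shape.
- gauge (a point): Point on top of the gauge bar midway between the two raised marks: jig x = 107, y = +37, 86 mm above the bench. The bar covers x = 84 to 130, y = 30 to 44; the marks are 3 thick, 14 wide, reach 96 high, and have 12 clear between them.
- stop (a joint): Travel of the sprung stop in m along the jig's +x: 0 = relaxed, grows as it is pressed in, 0.030 = fully in against its end (to be avoided). Spring about 400 N/m without preload, so 0.018 takes about 7 N. Its pointer, 3 mm wide, is midway between the two raised marks at 0.018 and exactly at the marks' inner faces at 0.012 and 0.024.
- stop_face (a point): Centre of the stop's flat pressing face, 36 mm wide and 32 high, which faces the rests (towards the jig's -x). Relaxed it is 85 mm from the jig's origin along x, 71 above the bench; it moves with the stop. The face spans 58 to 90 above the bench; the pointer on top reaches 100.
- batten: Bystander: plain oak bar 180 x 14 x 22 mm without any post, loose on the bench. Origin: centre of its underside, x along it.
- plank: Bystander: flat oak plank 150 x 40 x 8 mm, loose on the bench. Origin: centre of its underside, x along it.
- pin_vise: Bystander: steel pin vise, a slim round tool 126 mm long, 15 high, lying along its x. Origin at its underside.
- dish: Bystander: white porcelain palette dish, 96 mm across, 20 high, loose. Origin: centre of its underside.
- jar: Bystander: small brown glass glue jar, 52 mm across, 62 high, loose. Origin: centre of its underside.
- bin_rim (a point): Bystander: near left corner of the rim (robot side) of the tilting tin offcut bin, 100 x 120 x 75 mm, which hangs on a pivot bracket about 115 high at the back right.
Mind the look-alikes: they are no part of the job. Leave any purple look-alike of the keel alone.

How it is judged:
By the outcome, as a careful person would: the job done as asked, in the order asked, and still so for the second after the job is handed in, while the arm keeps its last pose, push and grip.
It also fails if it takes over 38 s, if anything falls off the work surface, if the arm or the gripper's body presses on something with over 40 N, if the wrist force passes 120 N, or if a joint passes its speed limit or range.

## Robot

A 7-joint arm with a two-finger parallel gripper is mounted at the origin on the work surface. World frame = base frame: x ahead of the robot, y to its left, z up, the work surface at z = 0. Lengths are in m, angles in rad, forces in N, time in s.
With the tool pointing down it reaches from about 0.4 to 0.85 m from the base axis. Payload 10.4 kg.
Tool frame: the origin (TCP) lies at the very end of the fingers, on their centre line; the grasp point (between the pads) lies 19 mm behind it; x points along the fingers, z is the direction in which the jaws open and shut, and the axes are right-handed (so a half turn about x gives the same grasp; the last joint's range is limited). The gripper opens to 85 mm and grips with 20 to 120 N. Pads are 22 mm wide; open, the fingers measure 114 mm over their backs; the gripper's body (76 mm by 85 mm) begins 54 mm behind the grasp point. The pads swing forward as they close: fully open they stand 13 mm farther back than shut.
Start: joints at [-1.164, 0.332, -0.065, 1.46, 0.022, 1.35, -0.088], TCP at [0.26, 0.568, 0.231] pointing down, gripper open.
Joint ranges: [-2.6, 2.6], [-0.5, 2.12], [-1.47, 1.34], [0.16, 2.42], [-1.27, 4.41], [0.06, 2.06], [-2.6, 2.6]. Speed limits (rad/s): [2.22, 2.22, 2.79, 2.79, 3.14, 3.14, 3.14].

## Interface

Orientations are given as a unit quaternion [x, y, z, w].
In Python, from workcell import readout, camera, manip gives the robot as it stands.
- The arm moves only by the shell command python3 -m inch 'ROWS' [FORCE]. ROWS is JSON, a list of rows, each a list of 3 entries, a list of its own where there are three numbers: the turn, a rotation vector about the tool's x, y, z in degrees, then the shift along the tool's x, y, z in mm, then the closure, from 0 (fully open) to 1 (shut). In form: [[[wx, wy, wz], [dx, dy, dz], hand], ...]. A call has 1 to 10 rows; each row is the pose to reach, as a shift and turn from the pose measured when the call began, along the tool's axes at that moment; what a row does not reach only later rows make up. A row lasts 1/8 s, in which the tool goes at most 62.5 mm and 10.7 degrees, less where a joint would pass 70% of its speed; a pose out of reach is approached as far as the arm can. A call with a gripper value outside its range is refused whole. The fingers move at their own pace and stop on an object; FORCE is the grip in N (left out, the last holds). Time passes only in rows, so rows that repeat a pose let the fingers close. It gives the time, the measured TCP pose, the force and the opening at its end, in the units of the state.
- readout.get_obs(): the state, without advancing time (a new reading comes with each control period).
- camera(name): name is "side" or "top" or "wrist"; returns a dict with "pixels" (384x512x3 uint8, red, green, blue), "range_z" (384x512 float32, m along the optical axis (not along the pixel's ray), 0 where there is no reading), "intrinsics" (3x3 intrinsics, pixels), "extrinsics" (4x4, takes a point from world to camera coordinates); the wrist camera has in their place "T_tool_cam" (4x4, takes a point from camera to tool coordinates, whose origin is the TCP and whose axes are the tool frame's). Camera axes: x right, y down, z forward; pixel columns grow to the right and rows downward; lengths in m; the calibration is good to about 2 mm. A picture is of the moment at which its call begins: read the wrist's pose just before it.
- manip.hand_in(): hands the job in, once; it reports no verdict.
The state is a dict: "clock": time; "joint_pos": joint angles; "joint_velocities": joint speeds; "tau": joint torques, N m; "position": TCP position; "ee_rot": TCP orientation; "ft_force": force on the tool from outside, world axes, zero at the start; "torque": the same for the moment, N m; "grip_width": opening from 0.0 (shut) to 1.0 (fully open).
Only numpy, scipy, OpenCV 4.12 (cv2) and the standard library are available. Lean on these libraries where they do the work, as an engineer would, in place of code of your own. Each camera call takes 0.05 s, during which the arm holds its last target.

## Working session

There is one attempt and no reset: what is moved stays moved. The work goes in short steps, Python scripts to look and compute and a shell command to move; the robot and the scene stay as the last step left them, time stands still between calls to the robot, and variables do not carry over. Pictures are saved under pics/ and viewed, and the job is handed in when it is done.

```bash
mkdir -p pics; ls; cat > h.py <<'E'
import numpy as np, cv2
from workcell import readout, camera, manip
from scipy.spatial.transform import Rotation as R
def world(c, T=None):
    """per-pixel world points"""
    z=c["range_z"]; K=c["intrinsics"]; v,u=np.indices(z.shape)
    p=np.stack([(u-K[0,2])/K[0,0]*z,(v-K[1,2])/K[1,1]*z,z,np.ones_like(z)],-1)
    if T is None: T=np.linalg.inv(c["extrinsics"])
    return (p@T.T)[...,:3]
def tool(o):
    T=np.eye(4);T[:3,:3]=R.from_quat(o["ee_rot"]).as_matrix();T[:3,3]=o["position"];return T
E
python3 - <<'E'
from h import *
o=readout.get_obs(); print(o)
for n in ["side","top"]:
    c=camera(n); np.savez(f"pics/{n}0.npz",**{k:v for k,v in c.items()})
    cv2.imwrite(f"pics/{n}0.png",cv2.resize(c["pixels"][...,::-1],(768,576)))
    print(n,c.keys(),c["intrinsics"],c["extrinsics"],(c["range_z"]==0).mean())
E
```

```text
pics
{'clock': 0.0, 'joint_pos': array([-1.16358495,  0.33287966, -0.06471556,  1.460931  ,  0.02160125,
        1.34990848, -0.08850659]), 'joint_velocities': array([ 0.00038116,  0.0006701 ,  0.00030385,  0.00080728, -0.00080894,
        0.00113482,  0.00174814]), 'tau': array([-9.95378286e-04, -6.25460744e+01,  4.85177629e-02, -3.91606843e+01,
        1.61526224e-02,  9.96605231e-03, -5.31327566e-05]), 'position': array([0.26027781, 0.56781351, 0.23051604]), 'ee_rot': array([-0.38217072,  0.59553359,  0.38158766,  0.59470676]), 'ft_force': array([-0.75543546, -0.78011118,  0.11759818]), 'torque': array([-0.00683763,  0.00790134,  0.02911543]), 'grip_width': 0.9978253981285524}
side dict_keys(['pixels', 'range_z', 'intrinsics', 'extrinsics']) [[389.63251846   0.         248.73991126]
 [  0.         389.63251846 191.37213095]
 [  0.           0.           1.        ]] [[ 0.78490888 -0.61934062  0.01831    -0.43068624]
 [-0.362998   -0.48358506 -0.79647846  0.26410321]
 [ 0.5021459   0.61851652 -0.60438961  1.10216968]
 [ 0.          0.          0.          1.        ]] 0.005472819010416667
top dict_keys(['pixels', 'range_z', 'intrinsics', 'extrinsics']) [[414.56074169   0.         249.76191321]
 [  0.         414.56074169 182.25093491]
 [  0.           0.           1.        ]] [[ 2.23305479e-02 -9.99734892e-01  5.61183523e-03 -2.73805511e-02]
 [-9.73754800e-01 -2.30212824e-02 -2.26432352e-01  5.46700972e-01]
 [ 2.26501514e-01 -4.08193032e-04 -9.74010728e-01  1.16428815e+00]
 [ 0.00000000e+00  0.00000000e+00  0.00000000e+00  1.00000000e+00]] 0.0037994384765625
```

View pics/side0.png

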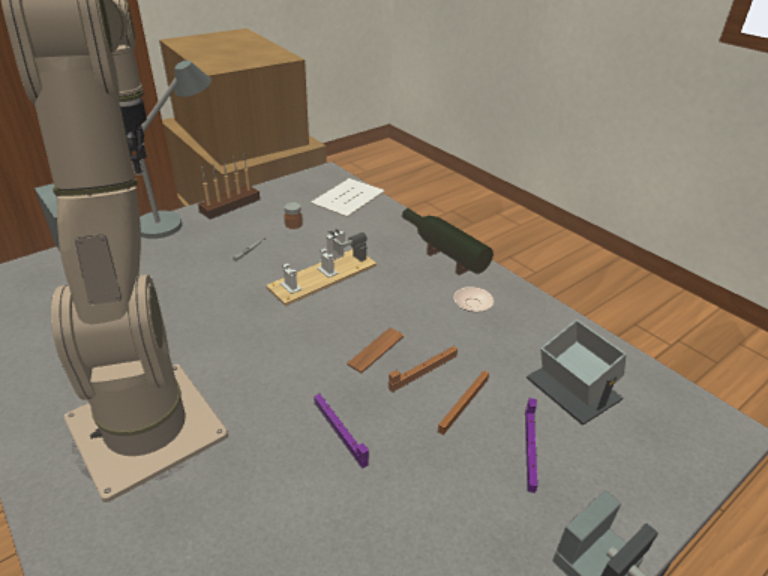

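View pics/top0.png

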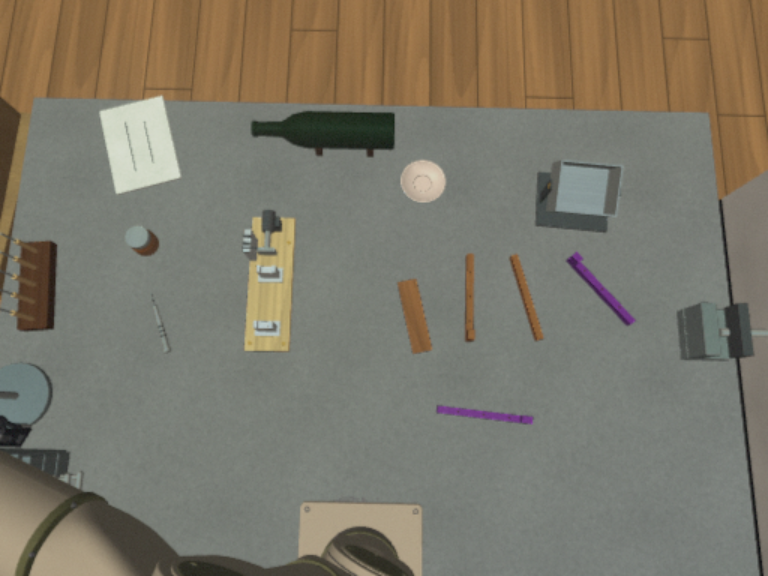

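Candidates in the top picture (768 px scale): a bar at (470,297), a bar at (527,297), a plank at (415,315), and purple look-alikes at (485,414) and (600,288). Only the oak bar at (470,297) shows a post. It is at the near end, at (395,380) in the side picture. Next I'll confirm that in a crop and measure.

```bash
python3 - <<'E'
from h import *
s=np.load("pics/side0.npz"); t=np.load("pics/top0.npz")
a=cv2.resize(s["pixels"][215:300,225:335,::-1],(550,425),interpolation=cv2.INTER_CUBIC)
cv2.imwrite("pics/crop0.png",a)
Wt=world(t); Ws=world(s)
for n,c,W in (("top",t,Wt),("side",s,Ws)):
    hsv=cv2.cvtColor(c["pixels"],cv2.COLOR_RGB2HSV)
    m=((hsv[...,0]<15)&(hsv[...,1]>110)&(hsv[...,2]>60)).astype(np.uint8)
    k,l,st,ce=cv2.connectedComponentsWithStats(m)
    for i in range(1,k):
        if st[i,4]<60: continue
        P=W[l==i]
        if not (0.3<P[:,0].mean()<0.8 and -.5<P[:,1].mean()<0.2):continue
        top=P[P[:,2]>np.percentile(P[:,2],50)-0.004]
        r=cv2.minAreaRect((P[:,:2]*1000).astype(np.float32))
        print(n,ce[i],st[i,4],"z",np.percentile(P[:,2],[5,50,95,99]).round(4),"rect",r)
        q=P[P[:,2]>0.033]
        if len(q)>3: print("  post",q.mean(0),len(q))
# heights over bench
print("bench z", np.median(Wt[230:240,150:180,2]))
# jig tops
for n,W in(("top",Wt),("side",Ws)):
    x0=(W[...,0]>.4)&(W[...,0]<.85)&(W[...,1]>.1)&(W[...,1]<.32)&(W[...,2]>.05)&(W[...,2]<.13)
    k,l,st,ce=cv2.connectedComponentsWithStats(x0.astype(np.uint8))
    for i in range(1,k):
        if st[i,4]<8: continue
        P=W[l==i]; print(n,ce[i],st[i,4],P.min(0).round(3),P.max(0).round(3))
E
```

```text
top [349.7037037  197.21604938] 162 z [0.014  0.0217 0.0263 0.0282] rect ((515.6463012695312, -322.70489501953125), (175.24261474609375, 14.970948219299316), 15.272336959838867)
top [277.02515723 218.34591195] 159 z [0.0053 0.0093 0.0134 0.5374] rect ((377.8321533203125, -81.363037109375), (62.12429428100586, 247.55433654785156), 72.39149475097656)
side [249.86375321 232.84061697] 389 z [0.0033 0.0065 0.0092 0.0103] rect ((182.78713989257812, -415.296630859375), (1005.3909912109375, 110.89478302001953), 46.9953498840332)
side [280.03812317 245.63343109] 341 z [0.0036 0.0191 0.041  0.0442] rect ((517.1323852539062, -210.0252227783203), (17.559711456298828, 180.6100311279297), 88.67169189453125)
  post [ 0.43485977 -0.2092136   0.04079327] 31
side [308.31907895 267.94736842] 304 z [0.0052 0.0196 0.0229 0.0244] rect ((225.18307495117188, -534.3982543945312), (893.508056640625, 70.08477020263672), 35.22972869873047)
bench z 0.002280102231560277
top [196.43505155  89.34639175] 485 [0.814 0.1   0.051] [0.85  0.25  0.097]
top [173.88157895 156.71578947] 380 [0.578 0.182 0.05 ] [0.668 0.245 0.104]
top [177.49333333 179.84      ] 75 [0.542 0.181 0.051] [0.556 0.217 0.076]
top [175.27272727 216.71428571] 77 [0.433 0.18  0.052] [0.447 0.219 0.077]
side [281.81770833 149.859375  ] 192 [0.818 0.1   0.051] [0.85  0.245 0.093]
side [227.59609121 161.99674267] 307 [0.543 0.176 0.05 ] [0.672 0.245 0.104]
side [192.32692308 180.63461538] 52 [0.434 0.175 0.05 ] [0.452 0.22  0.071]
```

View pics/crop0.png

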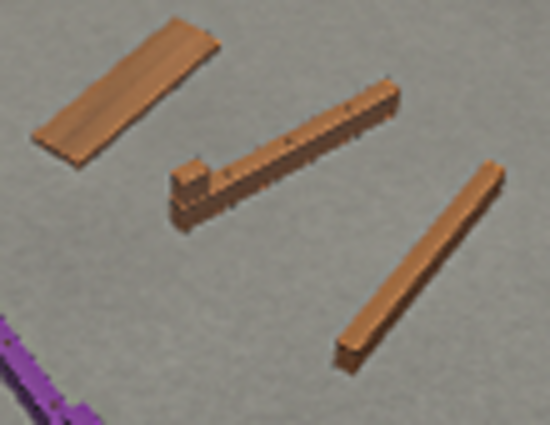

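The crop confirms it: the middle piece, with its post at crop (190,175), is the keel. The right piece has no post (the batten) and the left one is the flat plank. Next I'll measure the keel and jig by casting rays onto their known heights.

```bash
cat >> h.py <<'E'
def ray(c,uv,z,T=None):
    K=c["intrinsics"]; uv=np.atleast_2d(np.asarray(uv,float))
    if T is None: T=np.linalg.inv(c["extrinsics"])
    d=np.c_[(uv-K[[0,1],[2,2]])/K[[0,1],[0,1]],np.ones(len(uv))]@T[:3,:3].T
    return T[:3,3]+d*((z-T[2,3])/d[:,2])[:,None]
E
python3 - <<'E'
from h import *
s=np.load("pics/side0.npz"); t=np.load("pics/top0.npz")
o=readout.get_obs(); print("tool axes\n",tool(o)[:3,:3].round(3))
for n,c in(("top",t),("side",s)):
    W=world(c)
    near=(abs(W[...,1]+.21)<.045)&(W[...,0]>.4)&(W[...,0]<.64)
    print(n,"bench",np.median(W[...,2][near&(W[...,2]<.006)]))
    b=W[near&(abs(W[...,2]-.022)<.006)]
    # top-surface: fit line
    vx,vy,x0,y0=cv2.fitLine((b[:,:2]*1000).astype(np.float32),cv2.DIST_HUBER,0,.01,.01).ravel()
    print(" keel top z",np.median(b[:,2]),"yaw",np.degrees(np.arctan2(vy,vx)),"pt",x0,y0,"xrange",b[:,0].min(),b[:,0].max(),"yr",np.percentile(b[:,1],[2,50,98]))
    p=W[near&(W[...,2]>.036)]; print(" post",p.mean(0),p.min(0),p.max(0),len(p))
    for nm,lo,hi in(("near",.42,.46),("far",.53,.565)):
        r=W[(W[...,0]>lo)&(W[...,0]<hi)&(W[...,1]>.15)&(W[...,1]<.25)&(W[...,2]>.05)&(W[...,2]<.085)]
        ck=r[r[:,2]>.0655]; print(" ",nm,"cheek mean",ck.mean(0).round(4),ck.min(0).round(3),ck.max(0).round(3),len(ck)); fl=r[(r[:,2]<.0655)&(r[:,2]>.056)];print("    floor",fl.mean(0).round(4),len(fl))
    base=W[(W[...,0]>.35)&(W[...,0]<.7)&(W[...,1]>.12)&(W[...,1]<.28)&(W[...,2]>.008)&(W[...,2]<.018)]
    r=cv2.minAreaRect((base[:,:2]*1000).astype(np.float32)); print(" base",r,np.median(base[:,2]))
c=t
cv2.imwrite("pics/topcrop.png",np.hstack([cv2.resize(c["pixels"][135:240,150:210,::-1],(343,600),interpolation=cv2.INTER_CUBIC),cv2.resize(c["pixels"][160:235,290:333,::-1],(344,600),interpolation=cv2.INTER_CUBIC)]))
E
```

```text
tool axes
 [[-0.    -0.909  0.417]
 [-0.001  0.417  0.909]
 [-1.    -0.    -0.001]]
top bench 0.0007685307539678776
 keel top z 0.022713495237653314 yaw -2.214587 pt 521.5287 -206.57576 xrange 0.42339567453825283 0.6041255426200871 yr [-0.21499574 -0.20719551 -0.19846781]
 post [ 0.4331679  -0.20485432  0.04395466] [ 0.42390598 -0.2128814   0.03607721] [ 0.44266566 -0.19809123  0.05047112] 41
  near cheek mean [0.4403 0.2    0.0705] [0.434 0.18  0.066] [0.447 0.219 0.077] 32
    floor [0.4394 0.1986 0.0606] 34
  far cheek mean [0.55   0.1993 0.0711] [0.543 0.181 0.067] [0.556 0.217 0.076] 31
    floor [0.5489 0.2005 0.0603] 36
 base ((516.0464477539062, 197.40115356445312), (325.029296875, 125.11964416503906), 8.24569320678711) 0.013093016454451045
side bench -0.0012272061206902163
 keel top z 0.020242726142277956 yaw 0.2648053 pt 512.6671 -211.39375 xrange 0.42626644004321484 0.6075736652600832 yr [-0.21812365 -0.21145304 -0.20246945]
 post [ 0.43561702 -0.20856905  0.04142021] [ 0.42731469 -0.21510657  0.03667104] [ 0.44648191 -0.19955557  0.04656038] 33
  near cheek mean [0.4442 0.1959 0.0685] [0.438 0.177 0.067] [0.452 0.213 0.071] 10
    floor [0.4422 0.1976 0.0607] 29
  far cheek mean [0.5522 0.1968 0.0684] [0.544 0.18  0.066] [0.56  0.217 0.072] 14
    floor [0.5522 0.1967 0.0605] 22
 base ((537.4505004882812, 196.638427734375), (283.5725402832031, 96.55435943603516), 0.04051598906517029) 0.011045565492762588
```

View pics/topcrop.png

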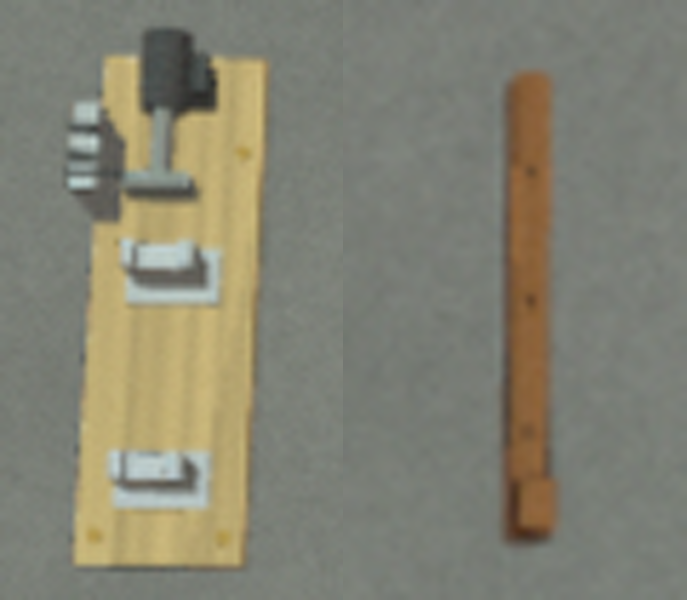

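```bash
python3 -m inch '[[[-3,0,0],[-10,-35,-27],0],[[-6,0,0],[-20,-80,-62],0],[[-10,0,0],[-30,-125,-97],0],[[-14,0,0],[-40,-170,-132],0],[[-18,0,0],[-50,-215,-167],0],[[-21,0,0],[-60,-260,-202],0],[[-23,0,0],[-68,-300,-234],0],[[-24.6,0,0],[-70,-320,-250],0],[[-24.6,0,0],[-70,-326,-255],0],[[-24.6,0,0],[-70,-326,-255],0]]'; python3 - <<'E'
from h import *
o=readout.get_obs(); T=tool(o); c=camera("wrist"); print(T.round(3)); print(c["T_tool_cam"].round(3),c["intrinsics"])
np.savez("pics/wj.npz",T=T,**c); cv2.imwrite("pics/wj.png",c["pixels"][...,::-1])
E
```

```text
clock: 1.35
position: [0.45, 0.2009, 0.3006]
ee_rot: [-0.5, 0.501, 0.5, 0.5]
ft_force: [0.3, -0.1, -0.4]
grip_width: 1.001
[[-0.001 -1.     0.001  0.45 ]
 [-0.001  0.001  1.     0.201]
 [-1.     0.001 -0.001  0.301]
 [ 0.     0.     0.     1.   ]]
[[-0.    -0.317  0.948 -0.143]
 [ 0.001 -0.948 -0.317  0.082]
 [ 1.     0.     0.    -0.001]
 [ 0.     0.     0.     1.   ]] [[309.11051201   0.         257.50516259]
 [  0.         309.11051201 196.86486866]
 [  0.           0.           1.        ]]
```

View pics/wj.png

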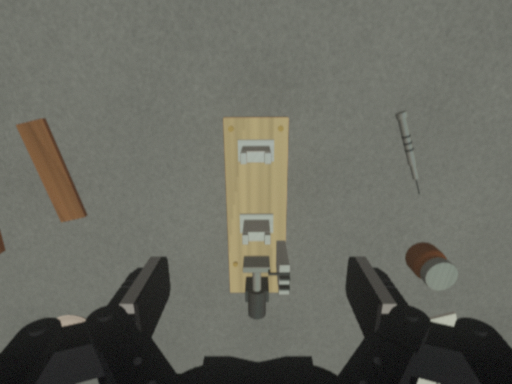

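The wrist picture shows the whole jig: near rest at (256,150), far rest at (256,227), stop at (257,262). The base edges are nearly vertical, so the yaw is close to 0. Fitting those edges now.

```bash
python3 - <<'E'
from h import *
d=np.load("pics/wj.npz"); c={k:d[k] for k in d}; Tc=c["T"]@c["T_tool_cam"]
hsv=cv2.cvtColor(c["pixels"],cv2.COLOR_RGB2HSV)
m=((hsv[...,0]>14)&(hsv[...,0]<32)&(hsv[...,1]>60)&(hsv[...,2]>90)).astype(np.uint8)
m[:,:200]=0;m[:,310:]=0
L=[];Rr=[]
for v in range(122,288):
    u=np.where(m[v])[0]
    if len(u)<8: continue
    L.append((u[0]-.5,v)); Rr.append((u[-1]+.5,v))
for n,e in(("L",L),("R",Rr)):
    P=ray(c,e,.012,Tc)[:,:2]
    P=P[P[:,0]<.57]
    vx,vy,x0,y0=cv2.fitLine((P*1000).astype(np.float32),cv2.DIST_HUBER,0,.01,.01).ravel()
    print(n,"yaw",np.degrees(np.arctan(vy/vx)),"y at x=500:",y0+(500-x0)*vy/vx)
v=np.where(m[:,230:280].sum(1)>25)[0]; print("near edge",ray(c,[[257,v[0]-.5]],.012,Tc),"jig x=-100")
W=world(c,Tc)
x0=(W[...,0]>.4)&(W[...,0]<.72)&(W[...,1]>.12)&(W[...,1]<.28)&(W[...,2]>.056)&(W[...,2]<.12)
k,l,st,ce=cv2.connectedComponentsWithStats(x0.astype(np.uint8))
for i in range(1,k):
    if st[i,4]<20: continue
    P=W[l==i]; print(ce[i],st[i,4],P.min(0).round(3),P.max(0).round(3),"median",np.median(P,0).round(4))
    ck=P[P[:,2]>.0665]; fl=P[P[:,2]<.064]
    print("   cheeks y",ck[:,1].min(),ck[:,1].max(),"floor y",fl[:,1].min(),fl[:,1].max(),np.median(fl[:,2]))
cv2.imwrite("pics/wj2.png",cv2.resize(c["pixels"][110:325,210:305,::-1],None,fx=2.75*1,fy=2.75,interpolation=cv2.INTER_CUBIC))
E
```

```text
L yaw 0.3261117 y at x=500: 152.66302
R yaw 0.10717555 y at x=500: 242.38998
near edge [[0.3971621  0.19917053 0.012     ]] jig x=-100
[255.08539945 156.47107438] 363 [0.435 0.178 0.056] [0.449 0.216 0.072] median [0.4416 0.1968 0.0617]
   cheeks y 0.17836786989117323 0.21531507462085317 floor y 0.17944054156301928 0.21550423124870147 0.06044311208411518
[255.54461538 236.05230769] 325 [0.544 0.179 0.056] [0.559 0.216 0.072] median [0.5503 0.1978 0.061 ]
   cheeks y 0.1790886601963422 0.21528521313502583 floor y 0.17870543339723693 0.21562483637091792 0.06005218149786823
[264.06945298 281.21450522] 1627 [0.58  0.18  0.056] [0.67  0.242 0.102] median [0.6054 0.2034 0.0829]
   cheeks y 0.18001772315759382 0.24177106070865398 floor y 0.17966128737541046 0.2414257498935832 0.06106588686595993
```

View pics/wj2.png

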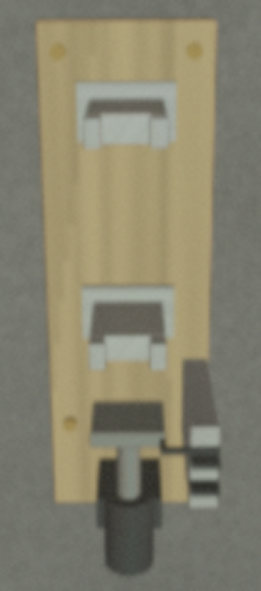

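The jig origin comes out at about (0.497, 0.198) with yaw about 0.2°, and rest spacing and heights agree with the given sizes. Now to above the keel.

```bash
python3 -m inch '[[[0,0,0],[5,-6,-35],0],[[0,0,0],[12,-14,-85],0],[[0,0,0],[20,-22,-140],0],[[0,0,0],[28,-30,-195],0],[[0,0,0],[36,-38,-250],0],[[0,0,0],[44,-46,-305],0],[[0,0,0],[52,-54,-355],0],[[0,0,0],[60,-60,-395],0],[[0,0,0],[60,-62,-409],0],[[0,0,0],[60,-62,-409],0]]'; python3 - <<'E'
from h import *
o=readout.get_obs(); T=tool(o); c=camera("wrist")
np.savez("pics/wk.npz",T=T,**c); cv2.imwrite("pics/wk.png",c["pixels"][...,::-1])
Tc=T@c["T_tool_cam"]; W=world(c,Tc)
hsv=cv2.cvtColor(c["pixels"],cv2.COLOR_RGB2HSV)
m=((hsv[...,0]<16)&(hsv[...,1]>90)&(hsv[...,2]>50)&(abs(W[...,1]+.208)<.04)&(abs(W[...,2]-.022)<.004))
v,u=np.where(m)
P=ray(c,np.c_[u,v],.022,Tc)[:,:2]
# per-row edges
C=[];w=[]
for r in np.unique(v):
    uu=u[v==r]
    if len(uu)<4: continue
    a=ray(c,[[uu[0]-.5,r],[uu[-1]+.5,r]],.022,Tc); C.append((a[0,:2]+a[1,:2])/2); w.append(abs(a[1,1]-a[0,1]))
C=np.array(C);vx,vy,x0,y0=cv2.fitLine((C*1000).astype(np.float32),cv2.DIST_HUBER,0,.01,.01).ravel()
print("yaw",np.degrees(np.arctan(vy/vx)),"y@510",y0+(510-x0)*vy/vx,"width",np.median(w),"x",P[:,0].min(),P[:,0].max(),"z",np.median(W[...,2][m]))
p=W[(abs(W[...,1]+.208)<.03)&(W[...,2]>.038)&(W[...,2]<.05)&(W[...,0]<.5)];print("post",p.min(0),p.max(0),len(p))
E
```

```text
clock: 2.65
position: [0.5123, -0.2067, 0.2408]
ee_rot: [-0.5, 0.501, 0.5, 0.499]
ft_force: [-0.4, -0.3, 0.6]
grip_width: 1.001
yaw -1.2739729 y@510 -209.75885 width 0.012829097321696764 x 0.44636501313247906 0.603950362606308 z 0.02235894575783809
post [ 0.42634927 -0.21460723  0.0418483 ] [ 0.44545365 -0.2019162   0.04655407] 256
```

View pics/wk.png

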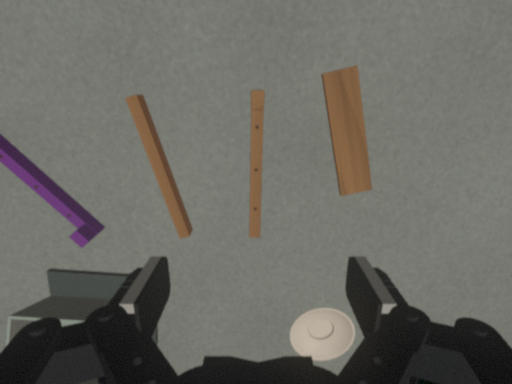

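The keel's origin is about (0.515, −0.2095) with yaw −1.2°. It runs x 0.426–0.605 with the post at the near end, and length and height agree with the spec. Descending to grasp about 8 mm astern of its middle, near the centre of mass.

```bash
python3 -m inch '[[[0.5,0,0],[30,2,-1],0],[[1.2,0,0],[80,5,-3],0],[[1.2,0,0],[130,5,-3],0],[[1.2,0,0],[180,5,-3],0.3],[[1.2,0,0],[215,5,-3],0.5],[[1.2,0,0],[233,5,-3],0.6],[[1.2,0,0],[236,5,-3],0.6],[[1.2,0,0],[236,5,-3],0.6]]' 60; python3 - <<'E'
from h import *
o=readout.get_obs(); T=tool(o); c=camera("wrist"); cv2.imwrite("pics/wk2.png",c["pixels"][...,::-1]); print(o["position"],o["grip_width"])
E
```

```text
clock: 3.7
position: [0.5081, -0.2088, 0.0061]
ee_rot: [-0.496, 0.505, 0.495, 0.504]
ft_force: [0.5, -0.6, -0.3]
grip_width: 0.401
[ 0.50807985 -0.20882992  0.00609106] 0.4009115677729206
```

View pics/wk2.png

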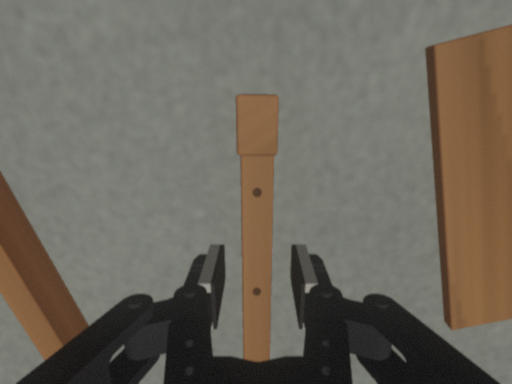

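The bar at (257,260) sits centred between the jaws at x≈220 and 295, with neither bystander in the way. Closing, then a small test lift.

```bash
python3 -m inch '[[[0,0,0],[2,0,0],0.7],[[0,0,0],[2,0,0],1],[[0,0,0],[2,0,0],1],[[0,0,0],[2,0,0],1],[[0,0,0],[2,0,0],1],[[0,0,0],[-5,0,0],1],[[0,0,0],[-20,0,0],1],[[0,0,0],[-40,0,0],1],[[0,0,0],[-40,0,0],1]]' 60; python3 - <<'E'
from h import *
o=readout.get_obs(); T=tool(o); c=camera("wrist"); cv2.imwrite("pics/wk3.png",c["pixels"][...,::-1]); print(o["position"],o["grip_width"],o["ft_force"])
c=camera("side"); cv2.imwrite("pics/s3.png",cv2.resize(c["pixels"][180:310,180:380,::-1],(800,520)))
E
```

```text
clock: 4.88
position: [0.5093, -0.2094, 0.0483]
ee_rot: [-0.497, 0.504, 0.494, 0.505]
ft_force: [0.7, -0.3, -0.2]
grip_width: 0.148
[ 0.50927702 -0.20938284  0.04825471] 0.14807468046411135 [ 0.71762862 -0.32366137 -0.155889  ]
```

View pics/wk3.png

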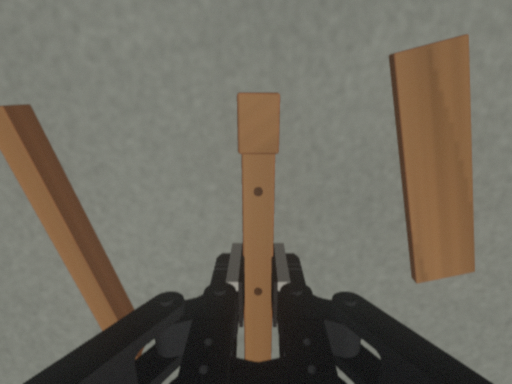

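View pics/s3.png

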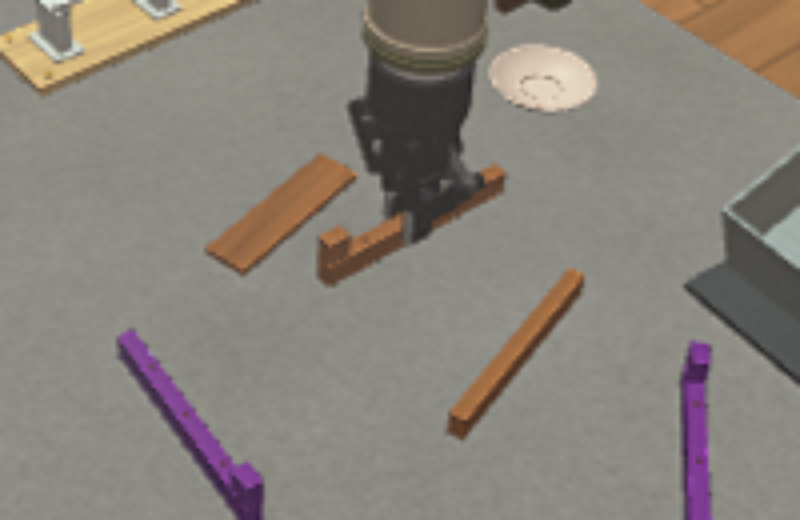

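The keel is held level with width 0.148 (about 13 mm), and the bystanders look unmoved. Measuring its pose in the hand now.

```bash
cat > held.py <<'E'
from h import *
def held(save=None):
    T=tool(readout.get_obs()); c=camera("wrist"); Tc=c["T_tool_cam"]
    if save: cv2.imwrite(save,c["pixels"][...,::-1])
    P=world(c,Tc)
    hsv=cv2.cvtColor(c["pixels"],cv2.COLOR_RGB2HSV)
    oak=(hsv[...,0]<16)&(hsv[...,1]>90)
    post=oak&(abs(P[...,2])<.015)&(P[...,0]<-.03)&(P[...,0]>-.05)&(P[...,1]>.04)
    bar=oak&(abs(P[...,2])<.015)&(P[...,0]<-.01)&(P[...,0]>-.026)
    b=P[bar];q=P[post]
    print("post tool x",np.median(q[:,0]).round(4),"y",q[:,1].min().round(4),q[:,1].max().round(4),"z",q[:,2].min().round(4),q[:,2].max().round(4),len(q))
    f=np.polyfit(b[:,1],b[:,2],1); g=np.polyfit(b[:,1],b[:,0],1)
    print("bar top tool x",np.median(b[:,0]).round(4),"z@0",f[1].round(4),"slope deg z",np.degrees(f[0]).round(2),"pitch",np.degrees(g[0]).round(2),len(b))
    print(T.round(4))
E
python3 -c "
from held import *; held()"
```

```text
post tool x -0.0394 y 0.0628 0.0823 z -0.0074 0.0063 2503
bar top tool x -0.0172 z@0 -0.0007 slope deg z 0.09 pitch -0.16 6046
[[ 1.200e-03 -9.998e-01  1.840e-02  5.082e-01]
 [-7.000e-04  1.840e-02  9.998e-01 -2.089e-01]
 [-1.000e+00 -1.200e-03 -7.000e-04  4.640e-02]
 [ 0.000e+00  0.000e+00  0.000e+00  1.000e+00]]
```

```bash
python3 -m inch '[[[0,0,0],[-30,0,0],1],[[0,0,0],[-70,2,25],1],[[-0.4,0,0],[-92,8,70],1],[[-0.8,0,0],[-94,13,125],1],[[-1.2,0,0],[-94,18,180],1],[[-1.2,0,0],[-94,24,235],1],[[-1.2,0,0],[-94,30,290],1],[[-1.2,0,0],[-94,35,345],1],[[-1.2,0,0],[-94,38,390],1],[[-1.2,0,0],[-94,38,406],1]]' 60; python3 -m inch '[[[0,0,0],[0,0,0],1],[[0,0,0],[0,0,0],1]]'; python3 - <<'E'
from held import *
held("pics/w4.png"); c=camera("side"); cv2.imwrite("pics/s4.png",cv2.resize(c["pixels"][100:230,150:350,::-1],(800,520)))
E
```

```text
clock: 6.28
position: [0.4762, 0.2008, 0.1389]
ee_rot: [-0.502, 0.499, 0.502, 0.498]
ft_force: [0.4, -1.3, -0.4]
grip_width: 0.146
clock: 6.52
position: [0.4763, 0.1992, 0.1385]
ee_rot: [0.501, -0.5, -0.501, -0.498]
ft_force: [-0.7, 0.5, -0.8]
grip_width: 0.148
post tool x -0.0394 y 0.0627 0.0823 z -0.0074 0.0062 2430
bar top tool x -0.0172 z@0 -0.0007 slope deg z 0.1 pitch -0.18 5779
[[-0.0016 -1.     -0.0049  0.4763]
 [-0.0017 -0.0049  1.      0.1992]
 [-1.      0.0016 -0.0017  0.1385]
 [ 0.      0.      0.      1.    ]]
```

View pics/w4.png

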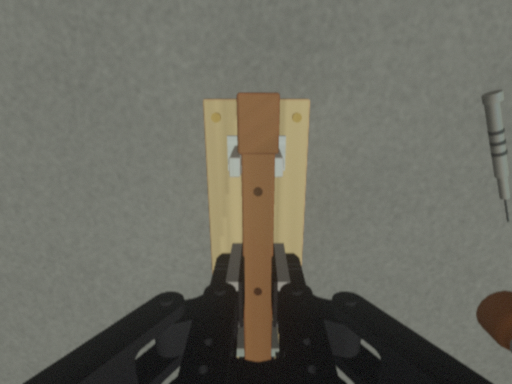

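View pics/s4.png

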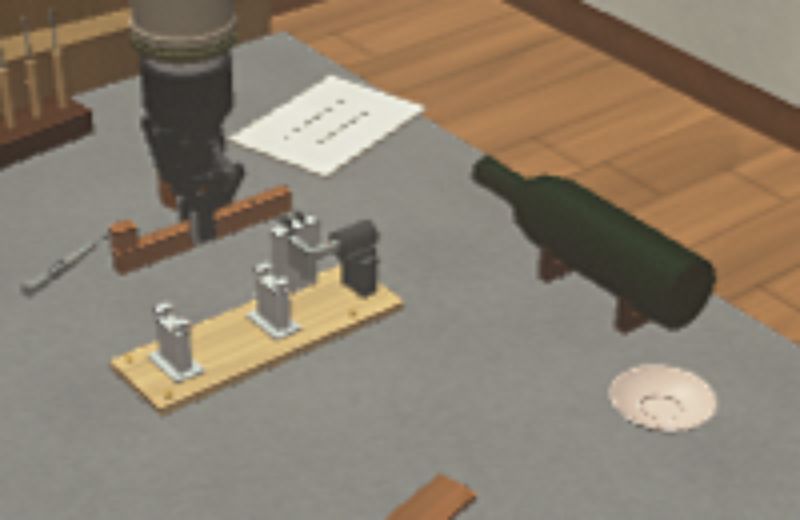

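The keel is held above the jig, centred over it (post at x≈258, base edges at 205 and 309), with the bow towards the stop. Lowering to just above the notches.

```bash
python3 -m inch '[[[0,0,0],[15,0,-0.5],1],[[0,0,0],[35,0,-1],1],[[0,0,0],[52,0,-1],1],[[0,0,0],[63,0,-1],1],[[0,0,0],[66,0,-1],1],[[0,0,0],[66,0,-1],1]]'; python3 - <<'E'
from held import *
held("pics/w5.png"); c=camera("side"); cv2.imwrite("pics/s5.png",cv2.resize(c["pixels"][130:210,170:270,::-1],(750,600),interpolation=cv2.INTER_CUBIC))
E
```

```text
clock: 7.38
position: [0.4766, 0.1981, 0.0729]
ee_rot: [0.501, -0.499, -0.501, -0.498]
ft_force: [-0.4, -1.3, -0.2]
grip_width: 0.149
post tool x -0.0394 y 0.0628 0.0823 z -0.0074 0.0062 2411
bar top tool x -0.0172 z@0 -0.0007 slope deg z 0.12 pitch -0.17 5886
[[-0.001  -1.     -0.0042  0.4766]
 [-0.0012 -0.0042  1.      0.1981]
 [-1.      0.001  -0.0012  0.0729]
 [ 0.      0.      0.      1.    ]]
```

View pics/w5.png

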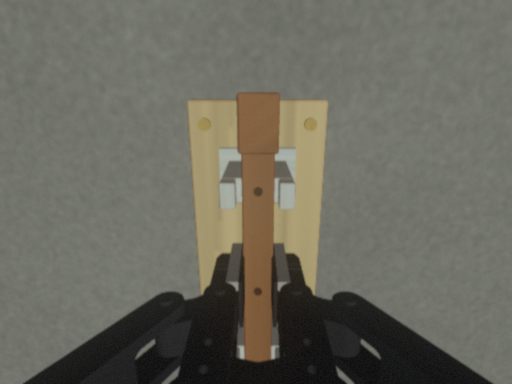

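View pics/s5.png

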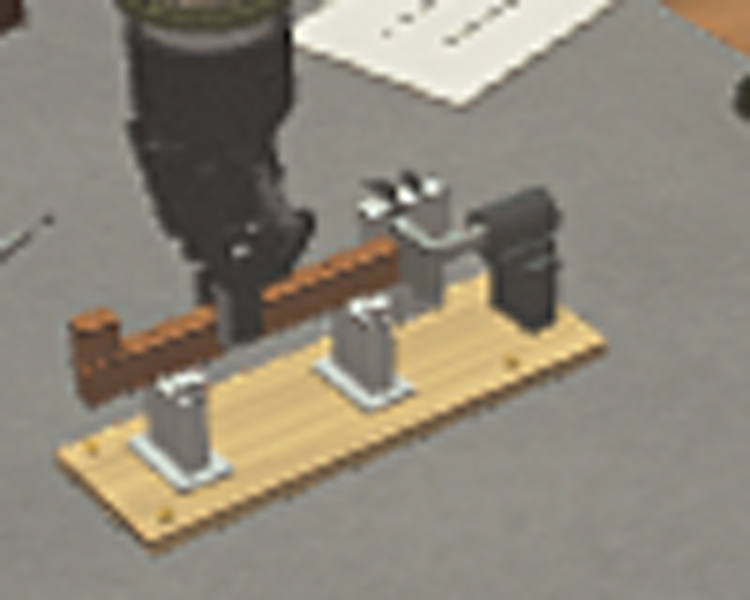

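The keel (x 243–273) lies centred between the near rest's cheeks (236–279). Creeping down to feel the notch floors.

```bash
python3 -m inch '[[[0,0,0],[3,0,0],1],[[0,0,0],[6,0,0],1],[[0,0,0],[7,0,0],1],[[0,0,0],[7,0,0],1]]'; python3 -m inch '[[[0,0,0],[0.7,0,0],1],[[0,0,0],[1,0,0],1],[[0,0,0],[1,0,0],1]]';python3 -m inch '[[[0,0,0],[0.7,0,0],1],[[0,0,0],[1,0,0],1],[[0,0,0],[1,0,0],1]]'; python3 -c "
from h import *
o=readout.get_obs();print(o['ft_force'],o['torque'],o['position'])"
```

```text
clock: 7.98
position: [0.4767, 0.1982, 0.0663]
ee_rot: [0.501, -0.499, -0.501, -0.499]
ft_force: [-0.7, -1.0, -0.8]
grip_width: 0.147
clock: 8.35
position: [0.4767, 0.1982, 0.0653]
ee_rot: [0.501, -0.499, -0.501, -0.499]
ft_force: [-0.6, 0.2, 0.2]
grip_width: 0.147
clock: 8.72
position: [0.4768, 0.1983, 0.0651]
ee_rot: [-0.501, 0.499, 0.501, 0.499]
ft_force: [-4.8, -2.4, 9.9]
grip_width: 0.147
[-4.76881903 -2.35375227  9.92839352] [-0.46753809  0.96730662 -0.0204777 ] [0.4767967  0.19825731 0.06512198]
```

Contact at TCP z = 0.0651, against 0.0648 expected, so the keel is down on the rests. Now pushing forward in steps with no added downward load.

```bash
python3 -m inch '[[[0,0,0],[0,0,0],1],[[0,0,0],[0,-2,0],1],[[0,0,0],[0,-5,0],1],[[0,0,0],[0,-8,0],1],[[0,0,0],[0,-11,0],1],[[0,0,0],[0,-14,0],1],[[0,0,0],[0,-16,0],1],[[0,0,0],[0,-16,0],1]]'; python3 - <<'E'
from held import *
print(readout.get_obs()["ft_force"])
held("pics/w6.png"); c=camera("side"); cv2.imwrite("pics/s6.png",cv2.resize(c["pixels"][130:210,170:270,::-1],(750,600),interpolation=cv2.INTER_CUBIC))
c=camera("top"); cv2.imwrite("pics/t6.png",cv2.resize(c["pixels"][135:225,150:210,::-1],(400,600),interpolation=cv2.INTER_CUBIC))
E
```

```text
clock: 9.72
position: [0.4923, 0.1985, 0.0652]
ee_rot: [-0.501, 0.5, 0.501, 0.498]
ft_force: [-6.5, 0.3, 7.0]
grip_width: 0.145
[-6.53210329  0.34741168  7.03107721]
post tool x -0.0392 y 0.0631 0.0826 z -0.0074 0.0063 2315
bar top tool x -0.0172 z@0 -0.0007 slope deg z 0.04 pitch 0.08 5772
[[-2.000e-03 -1.000e+00 -4.400e-03  4.923e-01]
 [-5.000e-04 -4.400e-03  1.000e+00  1.985e-01]
 [-1.000e+00  2.000e-03 -5.000e-04  6.520e-02]
 [ 0.000e+00  0.000e+00  0.000e+00  1.000e+00]]
```

View pics/s6.png

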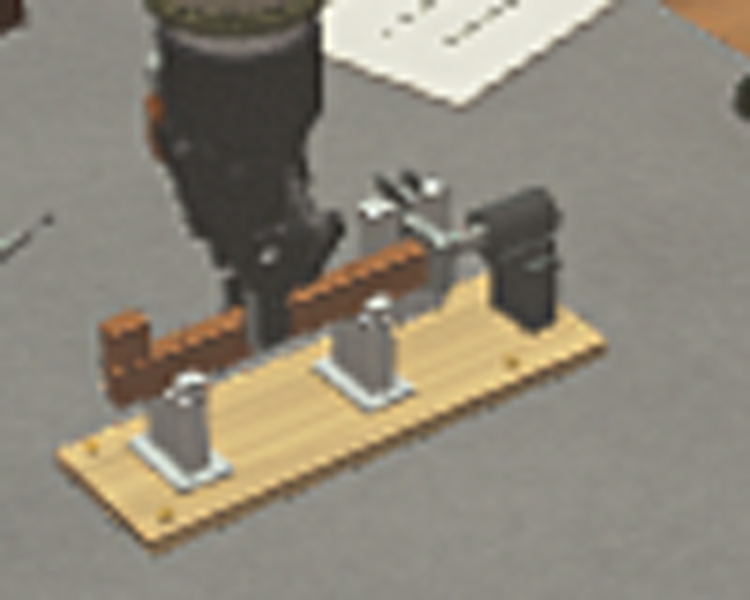

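View pics/t6.png

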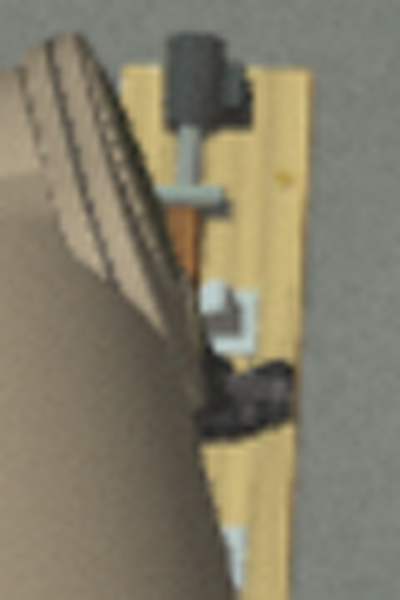

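Bow contact is made. The bow is near x=0.590, so the stop is in about 8 mm with a push of about 6 N including friction. About 10 mm more is needed; I'll push 8 and measure the pointer.

```bash
python3 -m inch '[[[0,0,0],[0,-2,0],1],[[0,0,0],[0,-4,0],1],[[0,0,0],[0,-6,0],1],[[0,0,0],[0,-8,0],1],[[0,0,0],[0,-8.5,0],1],[[0,0,0],[0,-8.5,0],1]]'; cat > g.py <<'E'
from held import *
import sys
n=sys.argv[1]
print(readout.get_obs()["ft_force"].round(1))
held(f"pics/w{n}.png"); c=camera("side"); np.savez(f"pics/s{n}.npz",**c)
cv2.imwrite(f"pics/s{n}.png",cv2.resize(c["pixels"][145:185,210:260,::-1],(750,600),interpolation=cv2.INTER_CUBIC))
E
python3 g.py 7
```

```text
clock: 10.62
position: [0.4992, 0.1986, 0.0651]
ee_rot: [-0.5, 0.5, 0.502, 0.497]
ft_force: [-12.0, -1.7, 13.2]
grip_width: 0.146
[-12.   -1.7  13.2]
post tool x -0.0389 y 0.063 0.0826 z -0.0073 0.0062 2309
bar top tool x -0.0172 z@0 -0.0007 slope deg z 0.1 pitch 0.28 5648
[[-5.600e-03 -1.000e+00 -4.700e-03  4.992e-01]
 [-8.000e-04 -4.700e-03  1.000e+00  1.986e-01]
 [-1.000e+00  5.600e-03 -8.000e-04  6.510e-02]
 [ 0.000e+00  0.000e+00  0.000e+00  1.000e+00]]
```

View pics/s7.png

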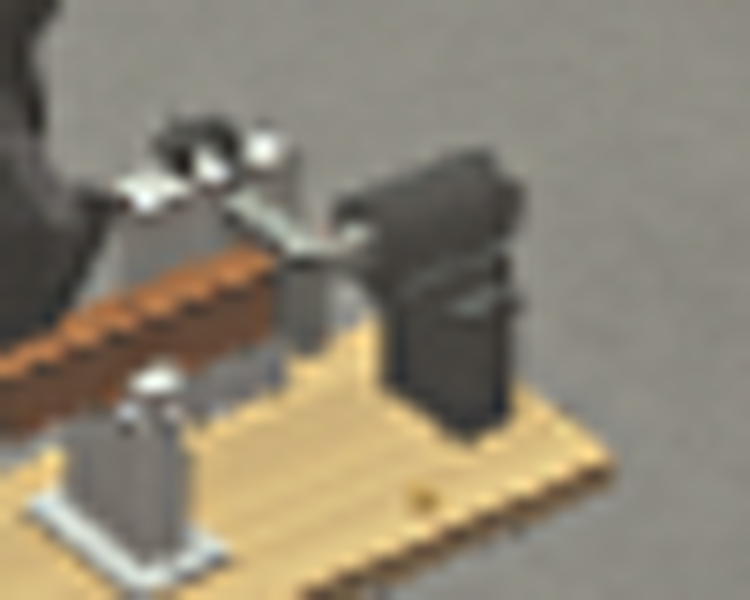

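View pics/w7.png

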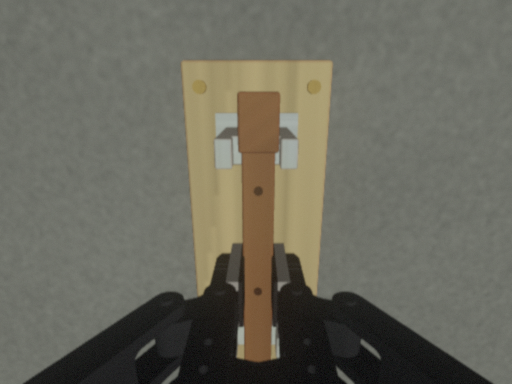

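```bash
cat > ov.py <<'E'
from h import *
import sys
n=sys.argv[1]; trav=float(sys.argv[2])
c=np.load(f"pics/s{n}.npz")
def pr(x,y,z):
    j=np.radians(.2); p=np.array([.497+x*np.cos(j)-y*np.sin(j),.1978+y*np.cos(j)+x*np.sin(j),z,1]); q=c["extrinsics"]@p; q=c["intrinsics"]@q[:3]; return q[:2]/q[2]
S=15
I=cv2.resize(c["pixels"][145:185,210:260,::-1],None,fx=S,fy=S,interpolation=cv2.INTER_NEAREST)
def P(x,y,z):
    u=pr(x,y,z); return (int((u[0]-210+.5)*S),int((u[1]-145+.5)*S))
for x in (98,101,113,116):
    for y in(30,44): cv2.line(I,P(x/1e3,y/1e3,.096),P(x/1e3,y/1e3,.086),(0,255,0),1)
    cv2.line(I,P(x/1e3,.03,.096),P(x/1e3,.044,.096),(0,255,0),1)
cv2.polylines(I,[np.array([P(.085+trav,a,b) for a,b in((-.018,.058),(.018,.058),(.018,.090),(-.018,.09))])],True,(255,0,255),1)
cv2.circle(I,P(.089+trav,.037,.1),4,(0,0,255),1)
cv2.imwrite(f"pics/ov{n}.png",I)
E
python3 ov.py 7 .015; cp pics/side0.npz pics/sI.npz; python3 ov.py I 0
```

```text
(no output)
```

View pics/ov7.png

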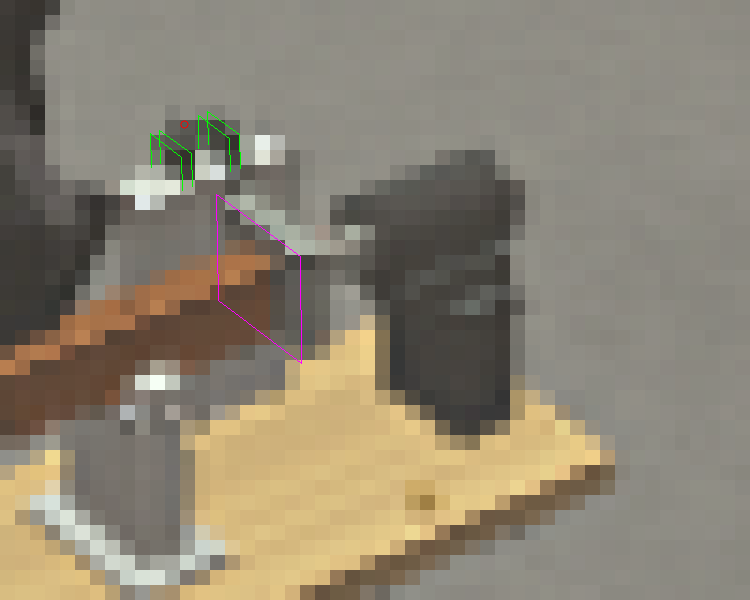

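View pics/ovI.png

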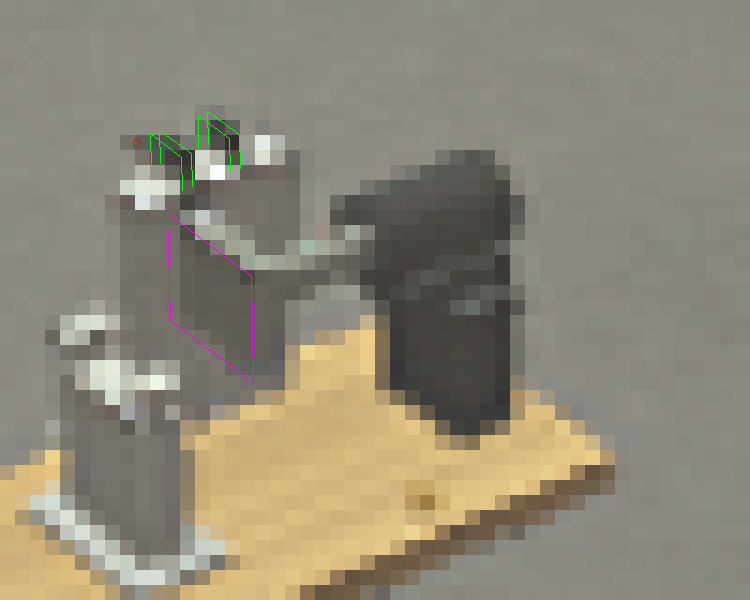

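The side overlay shows the dark pointer between the two dark marks. Comparing the plate shift with the first frame gives about 14 mm of travel, in line with 15 mm from the tool pose. A few mm more, easing the downward load slightly.

```bash
python3 -m inch '[[[0,0,0],[-0.3,-2,0],1],[[0,0,0],[-0.5,-3.5,0],1],[[0,0,0],[-0.5,-5,0],1],[[0,0,0],[-0.5,-5,0],1],[[0,0,0],[-0.5,-5,0],1]]'; python3 g.py 8;python3 ov.py 8 .018
```

```text
clock: 11.35
position: [0.5028, 0.1986, 0.0652]
ee_rot: [-0.499, 0.501, 0.503, 0.496]
ft_force: [-9.4, -0.6, 6.5]
grip_width: 0.148
[-9.4 -0.6  6.5]
post tool x -0.0386 y 0.063 0.0826 z -0.0073 0.0062 2304
bar top tool x -0.0172 z@0 -0.0007 slope deg z 0.1 pitch 0.45 5618
[[-0.0088 -0.9999 -0.005   0.5028]
 [-0.0015 -0.005   1.      0.1986]
 [-1.      0.0088 -0.0015  0.0652]
 [ 0.      0.      0.      1.    ]]
```

View pics/ov8.png

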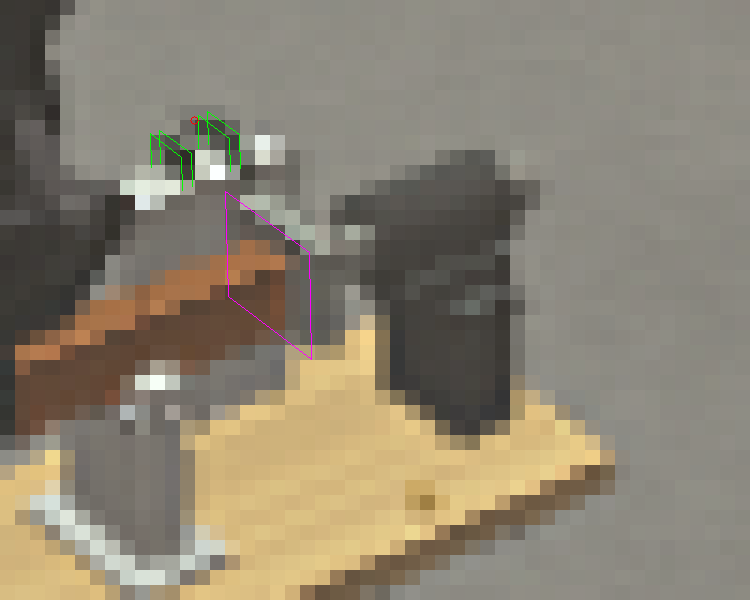

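The pointer sits at about (195,117), between the marks and near the predicted midpoint. As an independent check, I'll measure how far the stop plate moved in the top camera.

```bash
python3 - <<'E'
from h import *
t0=np.load("pics/top0.npz"); c=camera("top"); np.savez("pics/t8.npz",**c)
S=8
a=cv2.resize(t0["pixels"][140:190,155:205,::-1],None,fx=S,fy=S,interpolation=cv2.INTER_CUBIC)
b=cv2.resize(c["pixels"][140:190,155:205,::-1],None,fx=S,fy=S,interpolation=cv2.INTER_CUBIC)
cv2.imwrite("pics/t8.png",np.hstack([a,b]))
# plate+pointer by height 0.08..0.1 in top
for d in(t0,c):
    W=world(d)
    m=(W[...,1]>.17)&(W[...,1]<.215)&(W[...,2]>.082)&(W[...,2]<.097)&(W[...,0]>.565)&(W[...,0]<.615)
    print(m.sum(),W[m].min(0).round(4) if m.any() else 0,W[m].mean(0).round(4) if m.any() else 0)
    g=cv2.cvtColor(d["pixels"],cv2.COLOR_RGB2GRAY)
    print(g[155:175,182:185].mean(1).round().astype(int), g[155:175,176:178].mean(1).round().astype(int))
s0=np.load("pics/side0.npz")["pixels"]; s1=np.load("pics/s8.npz")["pixels"]
print(readout.get_obs()["ft_force"].round(1),readout.get_obs()["clock"])
E
```

```text
38 [0.5797 0.1834 0.0825] [0.5851 0.1985 0.0897]
[162 172 172 171 171 172 172 172 173 171 165 143 120  87 102 141 171 170
 171 171] [132 145 146 148 151 152 148 149 148 146 150 143 119  76  91 134 164 164
 164 164]
50 [0.5715 0.1828 0.082 ] [0.5951 0.1972 0.087 ]
[163 175 174 172 155 146 130  84  84 117 174 174 174 174 173 173 172 173
 173 172] [134 150 148 148 143 150 136  76 106 104 108 101  94  84  77  70  82  80
  84  76]
[-9.7 -1.3  6.9] 11.5
```

View pics/t8.png

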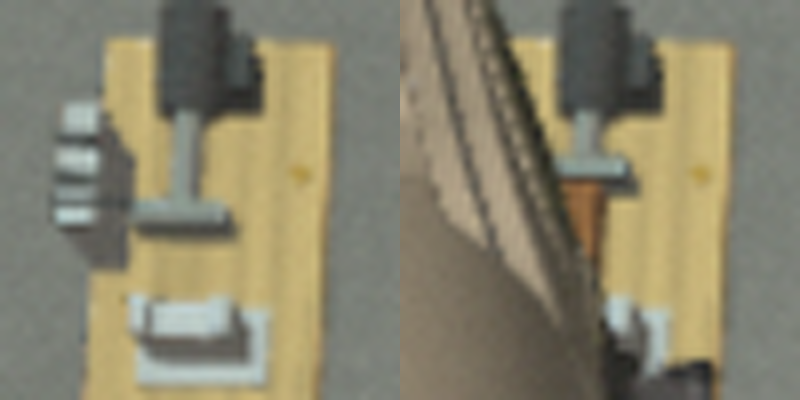

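```bash
python3 - <<'E'
from h import *
t0=np.load("pics/top0.npz"); c=np.load("pics/t8.npz")
E,K=t0["extrinsics"],t0["intrinsics"]
def pr(p): q=K@(E@np.r_[p,1])[:3]; return q[:2]/q[2]
for z in (.09,.075): print("px for 18mm",pr([.582,.195,z])-pr([.60,.195,z]), pr([.582,.195,z]))
U=10
def up(d,r0,r1): return cv2.resize(cv2.cvtColor(d["pixels"],cv2.COLOR_RGB2GRAY)[r0:r1,176:183],None,fx=U,fy=U,interpolation=cv2.INTER_CUBIC)
A=up(t0,163,172)  # plate initial
for r0 in (163,):
    for u0,u1 in((176,183),(178,183)):
        g0=cv2.resize(cv2.cvtColor(t0["pixels"],cv2.COLOR_RGB2GRAY),None,fx=U,fy=U,interpolation=cv2.INTER_CUBIC)
        g1=cv2.resize(cv2.cvtColor(c["pixels"],cv2.COLOR_RGB2GRAY),None,fx=U,fy=U,interpolation=cv2.INTER_CUBIC)
        # right end of plate, template incl. edge to base (above keel side)
        T=g0[163*U:170*U,(u0+3)*U:(u0+9)*U]
        S=g1[152*U:172*U,(u0)*U:(u0+12)*U]
        r=cv2.matchTemplate(S,T,cv2.TM_CCOEFF_NORMED); _,mx,_,l=cv2.minMaxLoc(r); print("row shift px",163-(152+l[1]/U),"col",l[0]/U-3,mx)
def side(n):return cv2.resize(cv2.cvtColor(np.load(f"pics/{n}.npz")["pixels"],cv2.COLOR_RGB2GRAY),None,fx=U,fy=U,interpolation=cv2.INTER_CUBIC)
E2=np.load("pics/side0.npz"); 
def pr2(p): q=E2["intrinsics"]@(E2["extrinsics"]@np.r_[p,1])[:3]; return q[:2]/q[2]
print("side px 18mm",pr2([.60,.2,.09])-pr2([.582,.2,.09]))
g0=side("side0")
for n in("s7","s8"):
    g1=side(n); T=g0[157*U:164*U,223*U:229*U]; S=g1[152*U:168*U,220*U:236*U]
    r=cv2.matchTemplate(S,T,cv2.TM_CCOEFF_NORMED); _,mx,_,l=cv2.minMaxLoc(r); print(n,"shift",220+l[0]/U-223,152+l[1]/U-157,mx)
E
```

```text
px for 18mm [-0.37834521  5.94124808] [178.11867355 166.84952874]
px for 18mm [-0.37109146  5.87494442] [178.94601432 168.18484437]
row shift px 5.699999999999989 col 0.20000000000000018 0.9626186490058899
row shift px 5.699999999999989 col 0.10000000000000009 0.9772668480873108
side px 18mm [ 3.8947551  -1.53982573]
s7 shift 2.9000000000000057 -1.1999999999999886 0.8494137525558472
s8 shift 3.9000000000000057 -1.3000000000000114 0.7963318228721619
```

Travel agrees three ways: 17.3 mm (top), 18.0 mm (side) and 18.2 mm (tool pose), all well inside 12–24 mm. Last check before handing in: steadiness, bystanders and seating.

```bash
python3 - <<'E'
from h import *
s0=np.load("pics/side0.npz")["pixels"]
for i in range(6): c=camera("side")
o=readout.get_obs(); print(o["clock"],o["position"].round(4),o["ft_force"].round(1),abs(o["joint_velocities"]).max().round(4),o["grip_width"])
d=(cv2.absdiff(s0,c["pixels"]).max(2)>30).astype(np.uint8)
k,l,st,ce=cv2.connectedComponentsWithStats(d)
for i in range(1,k):
    if st[i,4]>15: print(ce[i].round(),st[i])
cv2.imwrite("pics/fin.png",cv2.resize(c["pixels"][...,::-1],(800,600)))
E
```

```text
11.8 [0.5028 0.1986 0.0652] [-9.2 -0.8  7.2] 0.0023 0.14869741232105643
[27. 62.] [   1    0   49  136 2094]
[25.  8.] [25  1  2 16 16]
[31.  4.] [30  0  3 11 22]
[59. 20.] [ 56   0  10  39 102]
[68.  5.] [65  0  5 12 30]
[129.  49.] [  75    0  149  116 3878]
[72. 28.] [70 20  5 15 24]
[82. 33.] [78 29 10  9 44]
[69. 54.] [67 45  5 17 21]
[206. 146.] [ 185  110   48   73 1453]
[ 77. 128.] [ 51 117  52  18 435]
[ 40. 154.] [ 38 143   6  27  90]
[ 99. 149.] [ 93 142  13  14 147]
[ 72. 168.] [ 66 157  12  27  41]
[ 99. 203.] [  74  158   44   87 1237]
[ 40. 218.] [ 30 191  25  67 386]
[280. 246.] [259 231  46  31 429]
[ 60. 247.] [ 52 241  21  16 121]
[ 86. 246.] [ 73 240  24  16 185]
[ 54. 262.] [ 49 256  12  11  54]
```

View pics/fin.png

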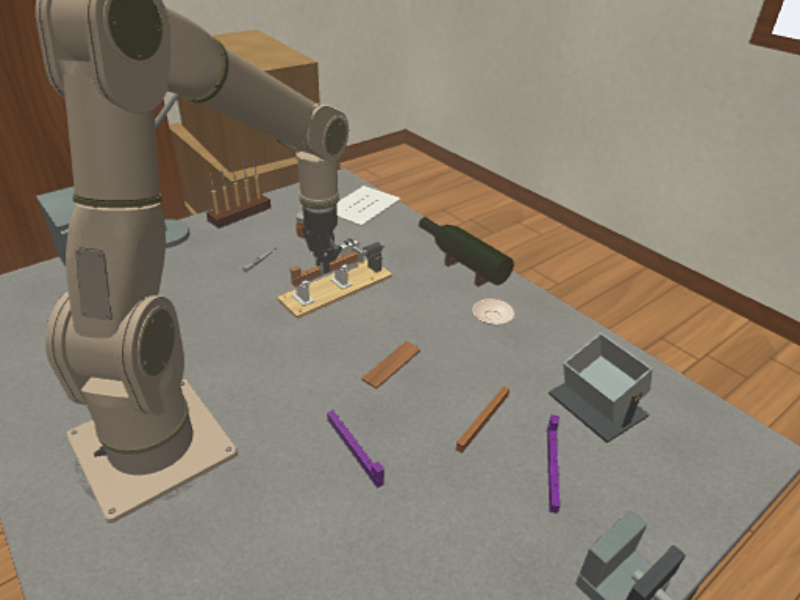

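The keel lies in the jig at (325,270). Against the first frame, the only change among the bench objects is at the keel's old spot. The plank, batten, purple pieces, dish and bin show no change. Position and force are steady, so I'm handing in.

```bash
python3 -c "
from workcell import manip; print(manip.hand_in())"
```

```text
the job is handed in; nothing more can be done
None
```

The keel is in both notches of the jig, bow end against the sprung stop. I handed the job in at about 11.8 s while still holding the push.

- **Stop travel:** the top camera gave about 17.3 mm, the side camera 18.0 mm and the tool pose 18.2 mm. All three are between the marks (12–24 mm) and well short of the 30 mm end.
- **Push:** the wrist read a steady 9–10 N along the push, more than the roughly 7 N the spring needs. I take the excess to be friction on the rests, since I was also pressing down with about 7 N. The arm was still at the last check.
- **Seating:** the keel was level to within about 0.1° on the rests, and centred between the near rest's cheeks in the wrist picture. The gripper had tilted about 0.5° under the push, and I left it that way.
- **Bystanders:** the first and last side pictures differ only at the arm, the jig and the keel's old spot. The jar was partly hidden behind the gripper in the last picture, so I couldn't check it fully.
- **Pointer:** in the side camera it was only a few pixels wide. It looked to be between the marks, but the travel figures above are the better evidence.

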